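Swing the dosing chute over the bowl and open the feed gate

TASK

Make the dosing stand ready for a pour: with a fingertip, push the swivel chute round until its spout is over the middle of the wide, low bowl. Only then push the gate lever on the stand round to its stop, fully open. Leave the bowl and everything else on the table standing where it is; nothing is to be picked up or shifted.

Things in the scene. Friction and masses are not known exactly. Their poses are not given: they have to be found in the camera images.
- chute (a joint): turning angle of the dosing stand's swivel chute, a straight open steel channel 26 mm wide and 22 mm high that sticks out level from a vertical pivot post (channel sides from 28 to 165 mm from the axis, 106 to 128 mm above the table). 0 = square out from the front of the stand; grows counter-clockwise seen from above; stops at -1.3 and 1.3 rad. Stays where it is left: friction 0.14 N m, about 1.2 N at 115 mm from the axis
- chute_pivot (a point): point on the chute's vertical turning axis, 117 mm above the table, at mid height of the channel. Above it stands a small fixed steel funnel, 68 mm across, whose rim is 160 mm above the table
- spout (a point): centre of the chute's outlet, a short dark nozzle 22 mm across under the chute's free end: 150 mm from the turning axis and 95 mm above the table. The line from chute_pivot to spout is the chute's direction
- gate (a joint): angle of the feed gate's lever, on top of the grey feeder block (85 x 85 mm, top 125 mm above the table) behind the chute's pivot. 0 = shut, grows as it opens, 0.95 rad = fully open, at its stop. Opening turns it clockwise seen from above, which brings the lever towards the chute's side of the stand (in towards the robot). Stays where it is left: friction 0.14 N m, about 2 N at 70 mm from the axis
- gate_pivot (a point): point on the lever's vertical turning axis, 149 mm above the table, 75 mm behind the chute's axis
- gate_end (a point): centre of the black ball (26 mm across) at the lever's free end, 105 mm from gate_pivot, 149 mm above the table. The lever is a level steel bar 16 mm wide and 16 mm high (141 to 157 mm above the table) from the axis to the ball
- bowl: the wide, low white ceramic bowl: 110 mm across its rim, 42 mm high, loose; origin at the centre of its underside on the table. It stands in one of three places in front of the stand, under the chute's arc
- cup: narrow white ceramic cup, 70 mm across, 75 mm high, in another of the three places; origin at the centre of its underside; leave alone
- jar: closed white plastic jar, 64 mm across, 78 mm high, in another of the three places; origin at the centre of its underside; leave alone
- sieve: loose steel sieve ring, 60 mm across, 22 mm high, lying on the stand's 12 mm base plate beside the feeder block, on the side away from the lever; origin at the centre of its underside; leave alone
- canister: black canister with a bevelled steel lid, 112 mm across, 118 mm high, left of the stand; origin at the centre of its underside; leave alone
- bottle: clear bottle, 60 mm across, 130 mm high, right of the stand; origin at the centre of its underside; leave alone
- spatula: spatula about 200 mm long lying on the table right of the stand; leave alone
- brush: brush about 180 mm long lying on the table left of the stand; leave alone
Mind the look-alikes: they are no part of the job. Leave any yellow look-alike of the bowl alone.

How it is judged:
By the outcome, as a careful person would: the job done as asked, in the order asked, and still so for the second after the job is handed in, with the robot touching nothing.
It also fails if it takes over 51 s, if anything falls off the work surface, if the arm or the gripper's body presses on something with over 40 N, if the wrist force passes 120 N, or if a joint passes its speed limit or range.

ROBOT

A 7-joint arm with a two-finger parallel gripper is mounted at the origin on the work surface. World frame = base frame: x ahead of the robot, y to its left, z up, the work surface at z = 0. Lengths are in m, angles in rad, forces in N, time in s.
With the tool pointing down it reaches from about 0.4 to 0.85 m from the base axis. Payload 4.5 kg.
Tool frame: the origin (TCP) lies at the very end of the fingers, on their centre line; the grasp point (between the pads) lies 19 mm behind it (grasp_offset is the distance from the TCP to the grasp point, in m); y points along the fingers, x is the direction in which the jaws open and shut, and the axes are right-handed (so a half turn about y gives the same grasp; the last joint's range is limited). The gripper opens to 85 mm and grips with 20 to 120 N. Pads are 22 mm wide; open, the fingers measure 114 mm over their backs; the gripper's body (76 mm by 85 mm) begins 54 mm behind the grasp point. The pads swing forward as they close: fully open they stand 13 mm farther back than shut.
Start: joints at [-1.272, 0.689, -0.195, 1.565, 0.157, 0.902, -0.215], TCP at [0.164, 0.603, 0.197] pointing down, gripper open.
Joint ranges: [-3.01, 3.01], [-0.46, 2.08], [-1.47, 1.51], [0.13, 2.56], [-1, 4.14], [0.04, 2.09], [-2.66, 2.66]. Speed limits (rad/s): [2.57, 2.57, 3.14, 3.14, 3.14, 3.14, 3.14].

INTERFACE

Orientations are given as [roll, pitch, yaw] about the fixed x, y, z axes, in that order (R = Rz(yaw) Ry(pitch) Rx(roll)).
In Python, from bench import * gives the robot as it stands.
- The arm moves only by the tool jog_arm, never from a script. Its argument "plan" is a list that holds one entry, the list of rows, each a list of 5 numbers: the shift along the tool's x, y, z in mm, then the turn about the tool's y in rad, then the closure, from 0 (fully open) to 1 (shut). A call has exactly 5 rows; each row is the pose to reach, as a shift and turn from the pose commanded when the call began, along the tool's axes at that moment; what a row does not reach only later rows make up. A row lasts 1/10 s, in which the tool goes at most 50 mm and 8.59 degrees, less where a joint would pass 70% of its speed; a pose out of reach is approached as far as the arm can. A call with a gripper value outside its range is refused whole. The fingers move at their own pace and stop on an object; "squeeze" is the grip in N (left out, the last holds). Time passes only in rows, so rows that repeat a pose let the fingers close, or fill a call up. It gives the time, the measured TCP pose, the force and the opening at its end, in the units of the state.
- state(): the state, without advancing time (a new reading comes with each control period).
- camera(name): name is "scene" or "top"; returns the picture (480x640x3 uint8, red, green, blue); there is no depth.
- calibration(name): a dict with "fx", "fy", "cx", "cy" (pixels), "xyz" and "attitude" of the camera in the world. Camera axes: x right, y down, z forward; pixel columns grow to the right and rows downward; lengths in m; the calibration is good to about 2 mm. A picture is of the moment at which its call begins. calibration takes no time and is no camera call.
- sign_off(): hands the job in, once; it reports no verdict.
Trained networks look in the newest picture that a camera, given by its name, has taken for a name from the list of things; names that differ only in an ending like _2 or _b are one class to them, and where a whole thing is asked for, a point or a joint stands for the part that bears it (a point fixed in the world has none). Each returns a list of dicts, best first, with "p" (0 to 1); they miss things now and then, are a little off and sometimes report something else, mostly with a low value. They report only what shows in the picture. A call takes as long as a camera call. They do not tell look-alikes from the thing itself.
- cut_out(name, camera): "region" (480x640 bool, what is visible of it).
- place_of(name, camera): "point" ([x, y, z] in m, in the coordinates of the camera as it stood for that picture, good to about 4 mm: a listed point, or the origin of a listed thing).
The state is a dict: "time": time; "joint_positions": joint angles; "dq": joint speeds; "effort": joint torques, N m; "ee_pos": TCP position; "ee_rot": TCP orientation; "force": force on the tool from outside, world axes, zero at the start; "torque": the same for the moment, N m; "gripper_width": finger opening in m.
Only numpy, scipy, OpenCV 4.12 (cv2) and the standard library are available. Lean on these libraries where they do the work, as an engineer would, in place of code of your own. Each camera call takes 0.05 s, during which the arm holds its last target.

## Working session

There is one attempt and no reset: what is moved stays moved. The work goes in short steps, Python scripts to look and compute and a tool call to move; the robot and the scene stay as the last step left them, time stands still between calls to the robot, and variables do not carry over. Pictures are saved under pics/ and viewed, and the job is handed in when it is done.

Besides the shell and the picture viewer there is one more tool, called in YAML: its name, and indented under it one key for each argument. jog_arm: Moves the arm, as the interface text tells. Its arguments: {"type":"object","properties":{"plan":{"type":"array"},"squeeze":{"type":"number"}},"required":["plan"]}

```bash
mkdir -p pics; ls
python3 - <<'E'
from bench import *
import cv2
s=state(); print(s)
for n in("scene","top"):
    im=camera(n); cv2.imwrite(f"pics/{n}0.png",im[:,:,::-1]); print(n,calibration(n))
E
```

```text
pics
{'time': 0.0, 'joint_positions': array([-1.27219486,  0.69003668, -0.19449313,  1.56633368,  0.15725264,
        0.90251737, -0.21508215]), 'dq': array([-0.00045336,  0.00016   ,  0.00121179,  0.0004711 , -0.00010604,
        0.00053074,  0.00055638]), 'effort': array([ 3.74347037e-04, -5.39598870e+01, -1.26660693e+00, -1.58542782e+01,
        9.07547947e-03,  9.55722062e-03, -7.35948390e-06]), 'ee_pos': array([0.16343774, 0.60250395, 0.19645345]), 'ee_rot': array([-1.57090817,  0.00190653,  1.30605026]), 'force': array([0.68541953, 0.39270416, 0.68056009]), 'torque': array([ 0.03511524,  0.0181729 , -0.03787001]), 'gripper_width': 0.08507880646900444}
scene {'fx': 571.4647004209772, 'fy': 571.4647004209772, 'cx': 316.2902315713097, 'cy': 243.175236427259, 'xyz': array([1.5332735 , 0.36094736, 0.92398868]), 'attitude': array([-2.21064055, -0.01099368,  1.93896442])}
top {'fx': 439.2173514218914, 'fy': 439.2173514218914, 'cx': 320.1173412792573, 'cy': 238.01198627457262, 'xyz': array([ 0.26474772, -0.02628053,  1.32482767]), 'attitude': array([-2.95389098,  0.00887327, -1.57877706])}
```

View pics/scene0.png

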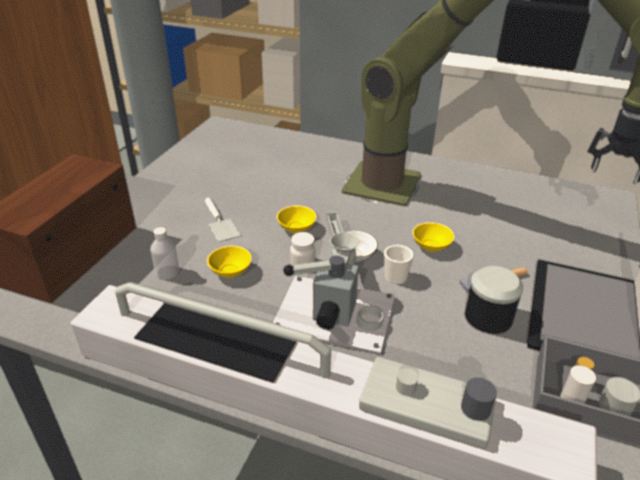

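View pics/top0.png

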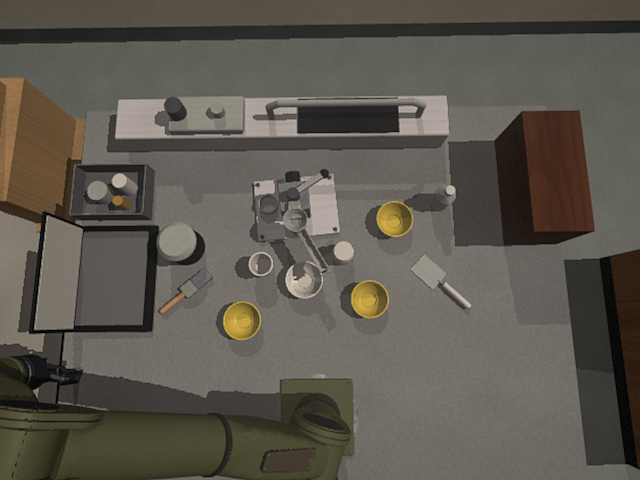

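```bash
cat > h.py <<'E'
from bench import *
import numpy as np, cv2
from scipy.spatial.transform import Rotation as R
def cam(n):
    c=calibration(n); return c,R.from_euler('xyz',c['attitude']).as_matrix()
def toworld(n,p):
    c,M=cam(n); return M@np.array(p)+c['xyz']
def proj(n,P):
    c,M=cam(n); q=M.T@(np.array(P)-c['xyz']); return np.array([c['fx']*q[0]/q[2]+c['cx'],c['fy']*q[1]/q[2]+c['cy']])
def back(n,uv,z):
    c,M=cam(n); d=M@np.array([(uv[0]-c['cx'])/c['fx'],(uv[1]-c['cy'])/c['fy'],1]); return c['xyz']+d*(z-c['xyz'][2])/d[2]
E
python3 - <<'E'
from h import *
for n in("top","scene"):
  for o in("chute_pivot","spout","gate_pivot","gate_end","bowl","cup","jar"):
    for d in place_of(o,n)[:3]:
        if d['p']>.15:
            w=toworld(n,d['point']); print(n,o,round(d['p'],2),w.round(4),proj(n,w).round())
print(state()['time'])
E
```

```text
top chute_pivot 0.96 [0.5372 0.0482 0.1169] [297. 223.]
top chute_pivot 0.52 [ 0.623  -0.3819  0.    ] [437. 203.]
top spout 0.57 [ 0.4113 -0.0233  0.098 ] [323. 268.]
top gate_pivot 0.72 [0.6125 0.0567 0.1474] [293. 194.]
top gate_end 0.75 [ 0.6735 -0.0275  0.1474] [323. 173.]
top bowl 0.87 [0.3849 0.0305 0.    ] [305. 281.]
top bowl 0.85 [ 0.2668  0.2093 -0.003 ] [245. 321.]
top bowl 0.73 [ 0.3264 -0.1517 -0.0025] [366. 300.]
top cup 0.92 [ 0.4341  0.152  -0.0006] [265. 265.]
top jar 0.78 [ 0.4657 -0.0908  0.0058] [345. 254.]
scene chute_pivot 0.68 [0.5408 0.056  0.1184] [344. 256.]
scene spout 0.73 [ 0.4092 -0.0211  0.0929] [332. 227.]
scene spout 0.63 [0.384  0.0348 0.0016] [354. 255.]
scene gate_pivot 0.68 [0.6115 0.0641 0.1496] [338. 264.]
scene gate_end 0.66 [ 0.6689 -0.0269  0.1494] [289. 269.]
scene bowl 0.89 [ 0.3293 -0.1513 -0.0024] [297. 230.]
scene bowl 0.84 [ 5.642e-01 -2.319e-01 -3.000e-04] [232. 272.]
scene bowl 0.7 [ 0.2707  0.2136 -0.0008] [430. 247.]
scene cup 0.9 [ 4.287e-01  1.595e-01 -2.000e-04] [396. 277.]
scene jar 0.61 [ 0.4632 -0.0774  0.0009] [303. 263.]
0.8
```

Run:
```python
from h import *
im=camera("top"); c=im[160:320,220:420]; cv2.imwrite("pics/crop0.png",cv2.resize(c,None,fx=4,fy=3.75,interpolation=cv2.INTER_CUBIC)[:,:,::-1])
for k,d in enumerate(cut_out("bowl","top")[:4]):
    r=d['region'];ys,xs=np.nonzero(r); print(d['p'],im[r].mean(0).round(),xs.min(),xs.max(),ys.min(),ys.max())
def ty(P): return (back("top",P,.117)).round(3)
for P in((295,214),(325,270)): print(ty(P))
```

```text
0.77 [151. 126.  55.] 377 412 202 236
0.7 [142. 134. 121.] 286 321 262 297
0.61 [155. 129.  57.] 351 388 281 318
0.58 [162. 135.  57.] 223 260 302 340
[0.564 0.053 0.117]
[ 0.404 -0.03   0.117]
```

View pics/crop0.png

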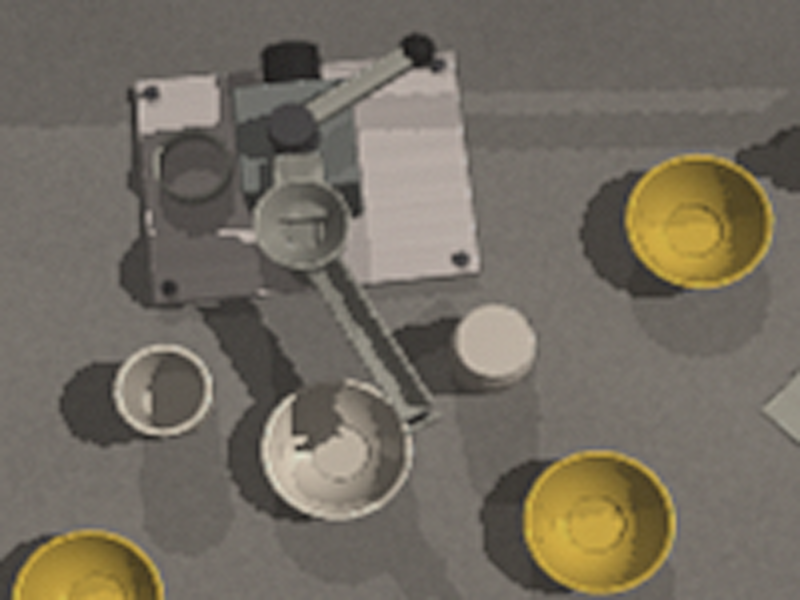

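The white bowl at top px (304,280) is the wide, low one under the chute's arc. The three bowls at (394,219), (370,299) and (242,320) are yellow look-alikes. The cup is at (261,265) and the jar at (344,252). The chute's end is at (325,270) and must swing clockwise, toward the bowl.

```bash
cat >> h.py <<'E'
P=np.array([.5385,.051]); 
def totool(target):
    s=state(); M=R.from_euler('xyz',s['ee_rot']).as_matrix()
    return (M.T@(np.array(target)-s['ee_pos'])*1000).round(1)
E
python3 - <<'E'
from h import *
b=back("top",(303.8,279.8),.042); print("bowl",b)
for u in((325,270),(322,268)): print(back("top",u,.106))
print("funnel",back("top",(295.2,215.5),.160))
d=b[:2]-P; print(np.hypot(*d), np.degrees(np.arctan2(d[1],d[0])))
s=np.array([.4105,-.0222])-P; print(np.hypot(*s),np.degrees(np.arctan2(s[1],s[0])))
u=s/np.hypot(*s); n=np.array([-u[1],u[0]]); A=P+.12*u+.045*n; print(A, totool([*A,.24]))
st=state();print(st['ee_pos'],R.from_euler('xyz',st['ee_rot']).as_matrix().round(2))
E
```

```text
bowl [0.3847071  0.03181585 0.042     ]
[ 0.40549952 -0.03019183  0.106     ]
[ 0.41117373 -0.0218836   0.106     ]
funnel [0.5492311  0.04975296 0.16      ]
0.15498479610950036 -172.88964443738007
0.14745250082653735 -150.2358401777042
[ 0.45667026 -0.04763515] [-551.5  -42.7 -453.3]
[0.16356556 0.60325943 0.19733286] [[ 0.26  0.   -0.97]
 [ 0.97  0.    0.26]
 [ 0.   -1.    0.  ]]
```

jog_arm:
  plan:
    - [[-25, -30, -33, -0.05, 1], [-55, -45, -72, -0.1, 1], [-85, -45, -112, -0.15, 1], [-115, -45, -152, -0.2, 1], [-145, -45, -192, -0.25, 1]]
  squeeze: 30

```text
time: 1.4
ee_pos: [0.3106, 0.4134, 0.2427]
ee_rot: [-1.572, -0.001, 1.558]
force: [0.5, 0.2, -0.4]
gripper_width: 0.0122
```

Run:
```python
from h import *
st=state();print(st)
print(totool([.457,-.048,.24]),totool([.38,.35,.24]))
```

```text
{'time': 1.4, 'joint_positions': array([-0.82146675,  0.49608612, -0.30158638,  1.82690361,  0.1905621 ,
        0.84576352,  0.34272297]), 'dq': array([ 1.03746948, -0.18445171, -0.16963433,  0.40558886,  0.0814869 ,
       -0.20441487,  1.25352643]), 'effort': array([ -6.7391476 , -43.89878869,  -2.42538862, -14.78433698,
        -0.2297212 ,   0.37038513,  -1.36264689]), 'ee_pos': array([0.31058281, 0.41344636, 0.24268147]), 'ee_rot': array([-1.57159224e+00, -7.08833204e-04,  1.55832415e+00]), 'force': array([ 0.49202785,  0.22826666, -0.41001562]), 'torque': array([ 0.03997166, -0.05799842, -0.0504375 ]), 'gripper_width': 0.012235243248646476}
[-459.6    2.5 -152.2] [-62.6   2.7 -70.2]
```

jog_arm:
  plan:
    - [[-44, 0, -23, -0.05, 1], [-88, 0, -46, -0.1, 1], [-132, 0, -69, -0.15, 1], [-176, 0, -90, -0.2, 1], [-220, 0, -105, -0.25, 1]]

```text
time: 1.9
ee_pos: [0.4126, 0.1915, 0.2425]
ee_rot: [-1.572, -0.0, 1.807]
force: [0.5, 0.0, 0.9]
gripper_width: -0.0
```

Run:
```python
from h import *
print(totool([.457,-.048,.24]))
```

```text
[-243.2    2.5   12.9]
```

jog_arm:
  plan:
    - [[-48, 0, 3, 0, 1], [-96, 0, 6, 0, 1], [-144, 0, 9, 0, 1], [-192, 0, 11, 0, 1], [-240, 0, 13, 0, 1]]

```text
time: 2.4
ee_pos: [0.4547, -0.045, 0.2426]
ee_rot: [-1.572, 0.0, 1.806]
force: [1.2, -0.1, -0.4]
gripper_width: -0.0002
```

Run:
```python
from h import *
s=state(); print(s['ee_pos'],totool([.457,-.048,.11]))
im=camera("top"); cv2.imwrite("pics/t1.png",cv2.resize(im[150:330,200:440],None,fx=3.3,fy=3.3,interpolation=cv2.INTER_CUBIC)[:,:,::-1])
im=camera("scene"); cv2.imwrite("pics/s1.png",cv2.resize(im[150:330,200:440],None,fx=3.3,fy=3.3,interpolation=cv2.INTER_CUBIC)[:,:,::-1])
```

```text
[ 0.4547224  -0.04499091  0.2425805 ] [ -3.4 132.6  -1.4]
```

View pics/s1.png

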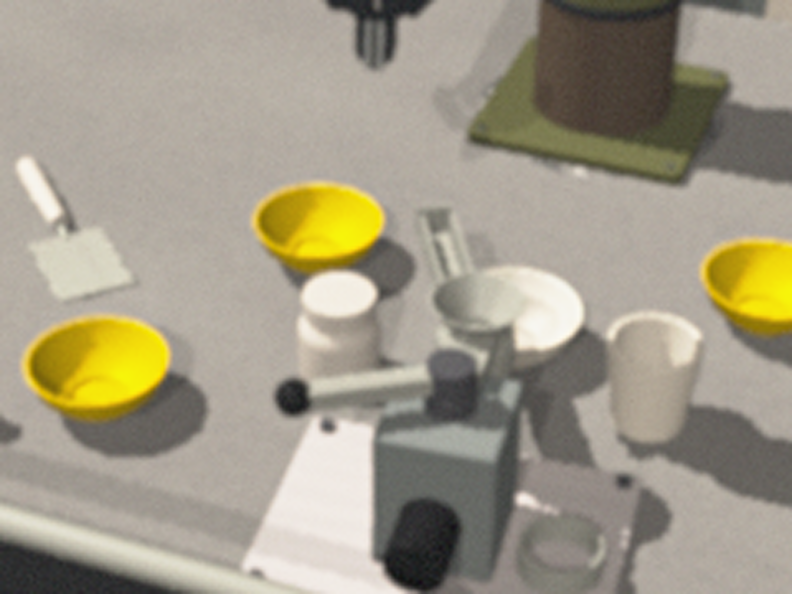

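jog_arm:
  plan:
    - [[-3, 30, 0, 0, 1], [-5, 60, 0, 0, 1], [-5, 85, 0, 0, 1], [-5, 95, 0, 0, 1], [-5, 95, 0, 0, 1]]

```text
time: 3.0
ee_pos: [0.455, -0.0474, 0.1465]
ee_rot: [-1.569, -0.001, 1.807]
force: [-0.0, 0.2, -0.7]
gripper_width: 0.0002
```

Run:
```python
from h import *
s=state(); print(s['ee_pos'],proj("scene",s['ee_pos']),proj("top",s['ee_pos']))
im=camera("top"); cv2.imwrite("pics/t2.png",cv2.resize(im[150:330,200:440],None,fx=3.3,fy=3.3,interpolation=cv2.INTER_CUBIC)[:,:,::-1])
im=camera("scene"); cv2.imwrite("pics/s2.png",cv2.resize(im[150:330,200:440],None,fx=3.3,fy=3.3,interpolation=cv2.INTER_CUBIC)[:,:,::-1])
```

```text
[ 0.45495236 -0.04741205  0.14650466] [315.69498901 216.54833885] [331.18770084 250.0928293 ]
```

View pics/s2.png

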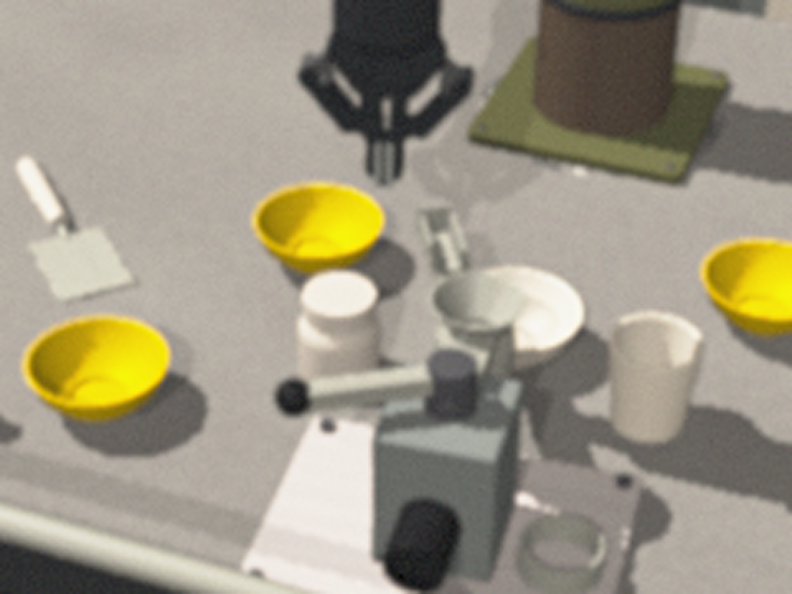

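View pics/t2.png

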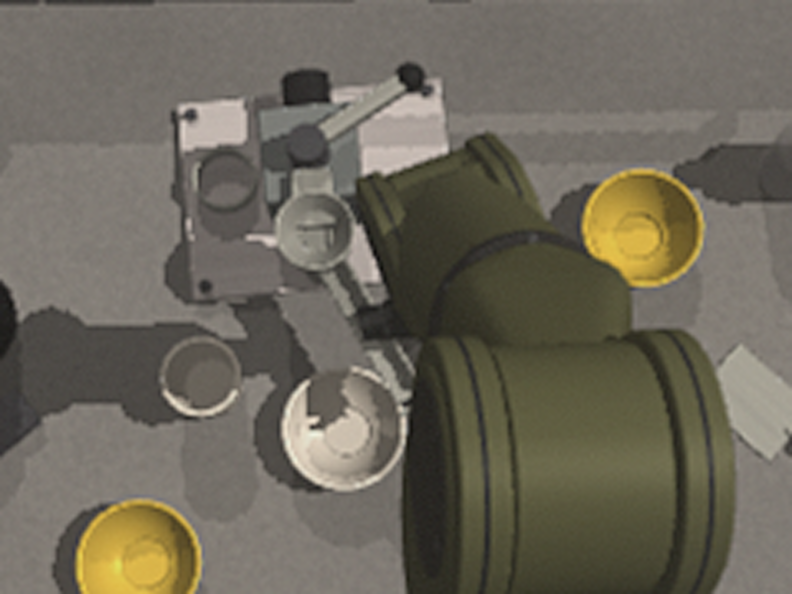

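Run:
```python
from h import *
print(proj("scene",[.4547,-.045,.2426]), proj("scene",[.455,-.0474,.1465+.02]),proj("scene",[.455,-.0474,.1465+.073]))
im=camera("scene"); im=im[150:270,280:400]
cv2.imwrite("pics/s3.png",cv2.resize(im,None,fx=5,fy=5,interpolation=cv2.INTER_CUBIC)[:,:,::-1])
for d in place_of("chute_pivot","scene")[:2]+place_of("spout","scene")[:2]: print(d['p'],toworld("scene",d['point']),proj("scene",toworld("scene",d['point'])))
```

```text
[317.12749434 182.47477946] [315.77857474 209.67349734] [316.01399743 190.83004248]
0.76 [0.54034771 0.055795   0.11870269] [344.06885853 255.3229432 ]
0.84 [ 0.407724   -0.02012462  0.09127931] [332.21351862 227.2125353 ]
0.47 [ 0.38863278  0.03194625 -0.00416088] [352.25097077 257.2484793 ]
```

View pics/s3.png

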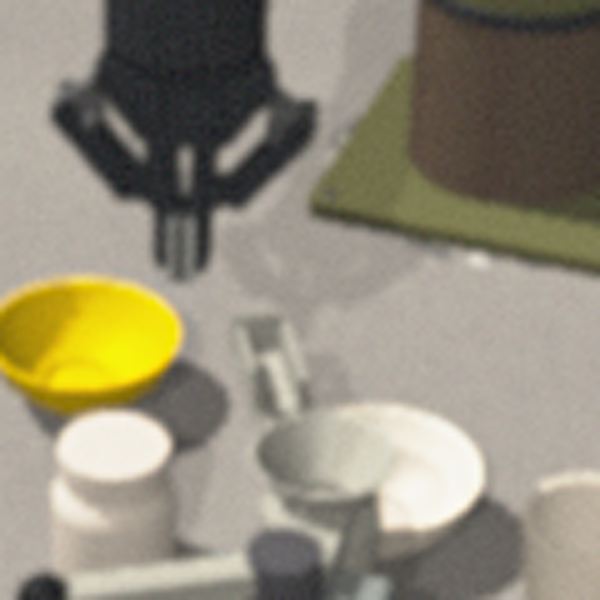

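Run:
```python
from h import *
for n in("scene","top"):
    print(n,proj(n,[0,0,0.0]))
for P in((.385,.032,.0),(.432,.155,0.075),(.673,-.027,.149),(.27,.21,.042),(.327,-.151,.042),(.564,-.232,.042)): print(P,proj("scene",P),proj("top",P))
```

```text
scene [381.16963605 183.45111987]
top [315.76455477 416.02408303]
(0.385, 0.032, 0.0) [352.77775154 255.22186743] [304.37080626 281.00054417]
(0.432, 0.155, 0.075) [396.29411492 253.4712627 ] [260.34759997 262.62375118]
(0.673, -0.027, 0.149) [287.7461192  270.66382062] [322.93340306 173.21084559]
(0.27, 0.21, 0.042) [430.79968426 233.41937168] [241.89471743 320.24416109]
(0.327, -0.151, 0.042) [297.01511328 216.03783449] [366.97649903 299.1888103 ]
(0.564, -0.232, 0.042) [230.26150827 258.57444488] [391.84892376 219.11238706]
```

jog_arm:
  plan:
    - [[0, 0, 0, 0, 1], [0, 0, 0, 0, 1], [0, 0, 0, 0, 1], [0, 0, 0, 0, 1], [0, 0, 0, 0, 1]]

```text
time: 3.75
ee_pos: [0.4556, -0.0479, 0.1473]
ee_rot: [-1.571, -0.0, 1.806]
force: [0.4, -0.2, -0.4]
gripper_width: -0.0004
```

Run:
```python
from h import *
a=cv2.imread("pics/scene0.png"); im=camera("scene"); cv2.imwrite("pics/scene4.png",im[:,:,::-1])
b=im[:,:,::-1]
d=cv2.absdiff(cv2.GaussianBlur(a,(3,3),0),cv2.GaussianBlur(b,(3,3),0)).max(2)
x=np.hstack([cv2.resize(b[140:260,270:370],None,fx=4,fy=4,interpolation=cv2.INTER_CUBIC),cv2.cvtColor(cv2.resize(np.clip(d[140:260,270:370].astype(int)*4,0,255).astype(np.uint8),None,fx=4,fy=4),cv2.COLOR_GRAY2BGR)])
cv2.imwrite("pics/d4.png",x)
```

```text
(no output)
```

View pics/d4.png

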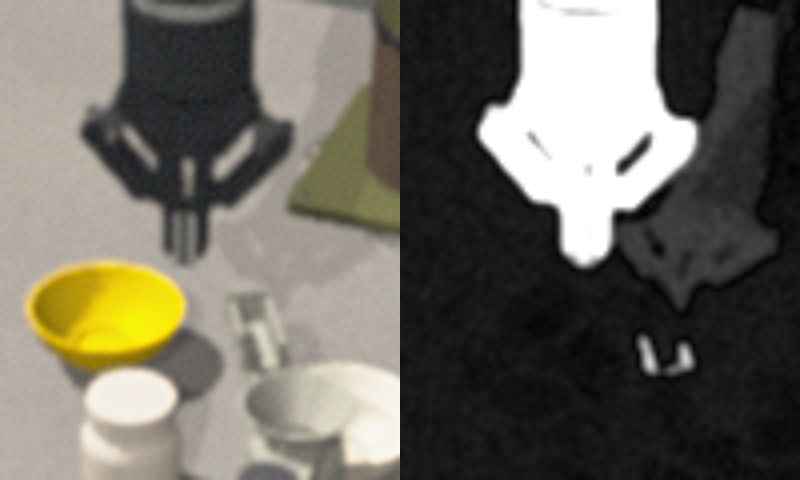

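Run:
```python
from h import *
p=np.array([.16356,.6033,.1973])
for n in("scene","top"):
    for dz in(0,.013,.035): 
        t=np.array([.262,.965,0])*.05
        print(n,dz,proj(n,p+[0,0,dz]),proj(n,p+[0,0,dz]+t),proj(n,p+[0,0,dz]-t))
print(back("scene",(340.7,217.5),0))
a=cv2.imread("pics/scene0.png")[80:200,560:640];b=cv2.imread("pics/top0.png")[330:410,0:120]
cv2.imwrite("pics/a.png",cv2.resize(a,None,fx=5,fy=5));cv2.imwrite("pics/b.png",cv2.resize(b,None,fx=5,fy=5))
```

```text
scene 0 [607.83511385 193.28170587] [629.63538536 199.94280019] [586.75690559 186.84123869]
scene 0.013 [609.52667747 188.70273771] [631.48027087 195.32290017] [588.30422978 182.30305411]
scene 0.035 [612.43289606 180.83576646] [634.65073319 187.38353541] [590.96196549 174.50811667]
top 0 [ 71.56377971 364.86491779] [ 52.82324982 359.56847752] [ 90.4003385 370.1884977]
top 0.013 [ 68.57926323 365.37820158] [ 49.62550935 360.01800086] [ 87.63128946 370.76619412]
top 0.035 [ 63.36454844 366.27503983] [ 44.03869999 360.80336829] [ 82.79264896 371.77566171]
[ 2.29276317e-01 -5.57171340e-02 -1.11022302e-16]
```

View pics/a.png

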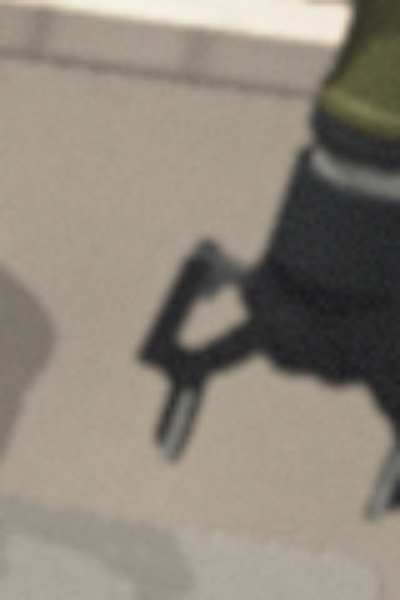

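View pics/b.png

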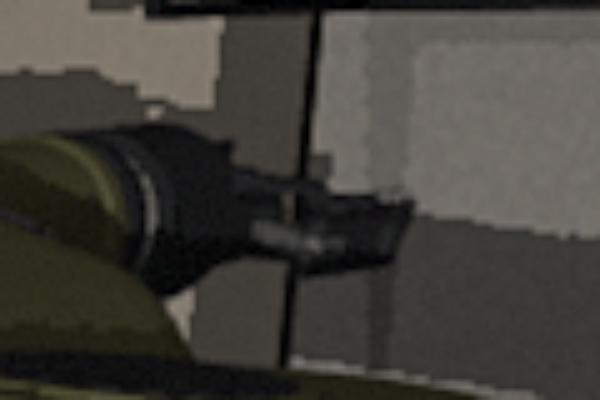

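jog_arm:
  plan:
    - [[2, 12, 0, 0, 1], [4, 25, 0, 0, 1], [4, 40, 0, 0, 1], [4, 50, 0, 0, 1], [4, 60, 0, 0, 1]]

```text
time: 4.3
ee_pos: [0.4548, -0.044, 0.0867]
ee_rot: [-1.571, -0.0, 1.806]
force: [0.7, -0.3, -0.1]
gripper_width: 0.0001
```

Run:
```python
from h import *
print(back("top",(344,251.5),.078))
s=state(); print(s['ee_pos'],s['force'],proj("scene",s['ee_pos']),proj("scene",s['ee_pos']+[0,0,.033]))
im=camera("scene"); im=im[150:270,280:400]
cv2.imwrite("pics/s5.png",cv2.resize(im,None,fx=5,fy=5,interpolation=cv2.INTER_CUBIC)[:,:,::-1])
```

```text
[ 0.46157289 -0.08537016  0.078     ]
[ 0.45475029 -0.04397709  0.08667217] [ 0.72860839 -0.28053709 -0.12375332] [316.76076111 236.72290666] [316.91498469 225.86107769]
```

View pics/s5.png

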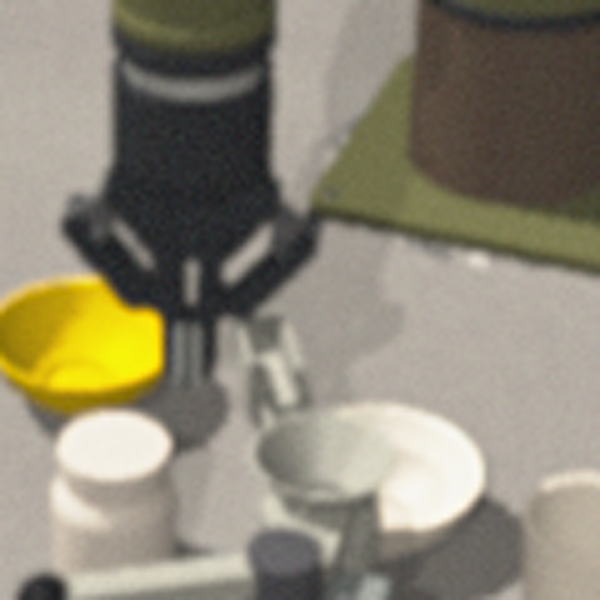

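jog_arm:
  plan:
    - [[6, 0, 2, 0, 1], [12, 0, 4, 0, 1], [18, 0, 6, 0, 1], [24, 0, 8, 0, 1], [30, 0, 10, 0, 1]]

```text
time: 4.85
ee_pos: [0.4379, -0.0168, 0.0876]
ee_rot: [-1.571, 0.0, 1.806]
force: [0.7, -1.2, 0.9]
gripper_width: -0.0003
```

Run:
```python
from h import *
s=state(); print(s['ee_pos'],s['force'])
im=camera("scene"); im=im[150:270,280:400]
cv2.imwrite("pics/s6.png",cv2.resize(im,None,fx=5,fy=5,interpolation=cv2.INTER_CUBIC)[:,:,::-1])
```

```text
[ 0.4379003  -0.01684633  0.08761926] [ 0.74317401 -1.23381875  0.85228292]
```

View pics/s6.png

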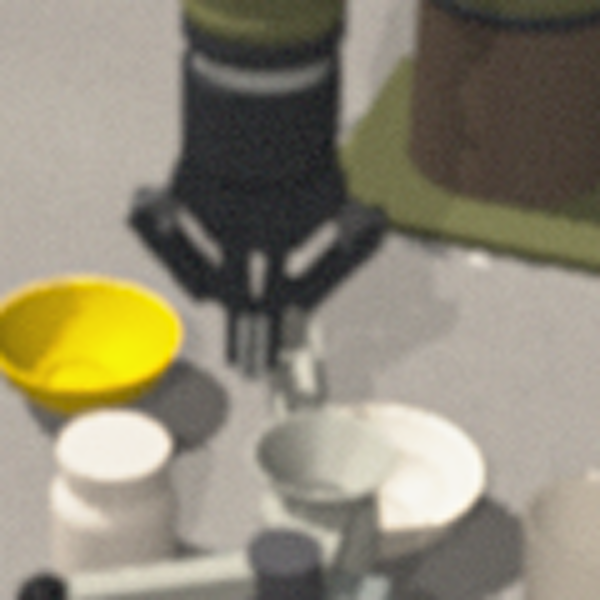

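jog_arm:
  plan:
    - [[5, 0, 1, 0, 1], [10, 0, 2, 0, 1], [15, 0, 4, 0, 1], [20, 0, 5, 0, 1], [22, 0, 6, 0, 1]]

```text
time: 5.4
ee_pos: [0.4281, 0.004, 0.0875]
ee_rot: [-1.573, -0.001, 1.807]
force: [2.6, 0.0, 4.4]
gripper_width: -0.0002
```

Run:
```python
from h import *
s=state(); print(s['ee_pos'],s['force'])
im=camera("top"); cv2.imwrite("pics/t7.png",cv2.resize(im[150:330,200:440],None,fx=3.3,fy=3.3,interpolation=cv2.INTER_CUBIC)[:,:,::-1])
im=camera("scene"); im=im[150:270,280:400]
cv2.imwrite("pics/s7.png",cv2.resize(im,None,fx=5,fy=5,interpolation=cv2.INTER_CUBIC)[:,:,::-1])
for n in("top","scene"):
 for o in("chute_pivot","spout","bowl"):
    for d in place_of(o,n)[:3]:
        if d['p']>.15:
            w=toworld(n,d['point']); print(n,o,round(d['p'],2),w.round(4),proj(n,w).round())
```

```text
[0.42807458 0.00401036 0.08750529] [2.64507532 0.0492235  4.36721991]
top bowl 0.95 [ 0.3277 -0.1543 -0.0016] [367. 300.]
top bowl 0.74 [ 0.5646 -0.239  -0.0019] [392. 222.]
top bowl 0.61 [0.2682 0.2114 0.0006] [244. 321.]
scene chute_pivot 0.73 [0.5395 0.0558 0.116 ] [344. 256.]
scene spout 0.69 [0.3927 0.0158 0.0967] [348. 225.]
scene bowl 0.78 [ 5.653e-01 -2.352e-01 -1.000e-04] [230. 272.]
scene bowl 0.77 [ 0.2689  0.2124 -0.0003] [430. 246.]
scene bowl 0.76 [ 0.3854  0.0332 -0.0014] [353. 256.]
```

View pics/s7.png

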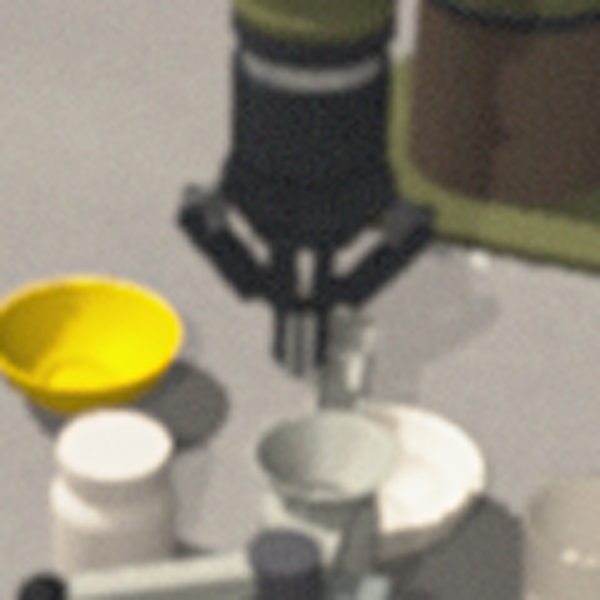

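View pics/t7.png

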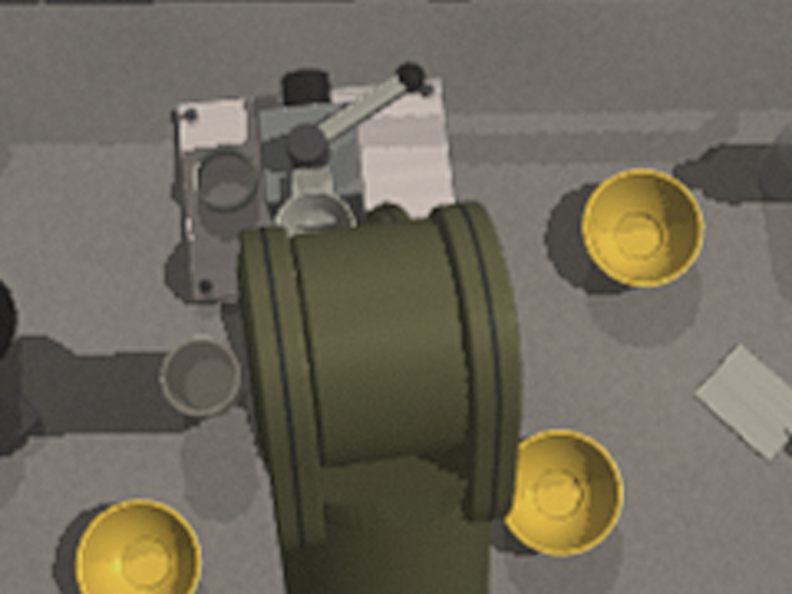

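jog_arm:
  plan:
    - [[3, 0, 0, 0, 1], [6, 0, 0, 0, 1], [9, 0, 0, 0, 1], [10, 0, 0, 0, 1], [10, 0, 0, 0, 1]]

```text
time: 6.3
ee_pos: [0.425, 0.0127, 0.0875]
ee_rot: [-1.572, -0.0, 1.806]
force: [0.9, 0.3, 7.8]
gripper_width: 0.0003
```

Run:
```python
from h import *
s=state(); print(s['ee_pos'],s['force'])
im=camera("scene"); im=im[150:270,280:400]
cv2.imwrite("pics/s8.png",cv2.resize(im,None,fx=5,fy=5,interpolation=cv2.INTER_CUBIC)[:,:,::-1])
for n in("scene",):
 for o in("chute_pivot","spout","bowl"):
    for d in place_of(o,n)[:4]:
        if d['p']>.15:
            w=toworld(n,d['point']); print(n,o,round(d['p'],2),w.round(4),proj(n,w).round())
```

```text
[0.42502913 0.01267319 0.08745617] [0.8598993  0.29809    7.76651167]
scene chute_pivot 0.83 [0.5399 0.0533 0.1206] [343. 254.]
scene chute_pivot 0.56 [ 0.4936  0.3964 -0.0023] [488. 319.]
scene chute_pivot 0.25 [0.3904 0.0315 0.0955] [354. 227.]
scene spout 0.63 [0.3916 0.028  0.0916] [352. 228.]
scene spout 0.62 [ 0.464  -0.0811 -0.001 ] [302. 263.]
scene spout 0.38 [ 0.6276 -0.3791 -0.0043] [168. 274.]
scene bowl 0.92 [ 0.3885  0.0311 -0.0034] [352. 257.]
scene bowl 0.77 [ 0.2706  0.2135 -0.0018] [430. 247.]
scene bowl 0.71 [ 0.5632 -0.2339 -0.0021] [231. 272.]
scene bowl 0.59 [ 0.3298 -0.1549  0.0005] [295. 229.]
```

View pics/s8.png

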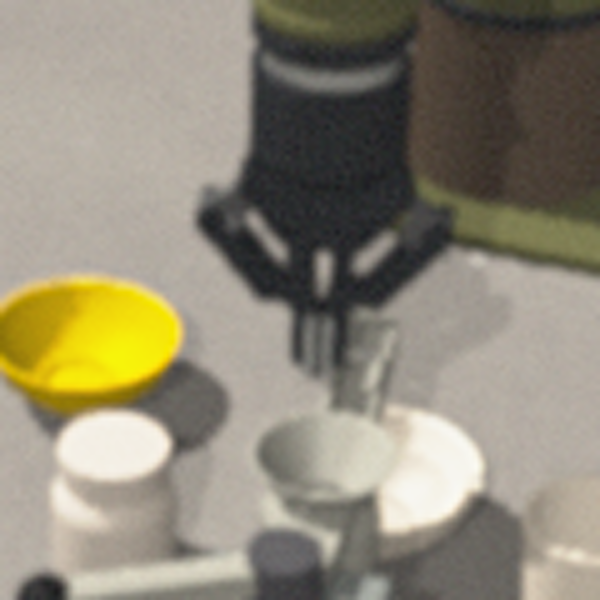

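jog_arm:
  plan:
    - [[-4, 0, 0, 0, 1], [-10, 0, 0, 0, 1], [-18, 0, 0, 0, 1], [-25, 0, 0, 0, 1], [-25, 0, 0, 0, 1]]

```text
time: 7.0
ee_pos: [0.432, -0.0119, 0.0875]
ee_rot: [-1.573, -0.0, 1.805]
force: [2.1, -0.3, 5.2]
gripper_width: 0.0001
```

Run:
```python
from h import *
s=state(); print(s['ee_pos'],s['force'])
im=camera("scene"); im=im[150:270,280:400]
cv2.imwrite("pics/s9.png",cv2.resize(im,None,fx=5,fy=5,interpolation=cv2.INTER_CUBIC)[:,:,::-1])
for n in("scene",):
 for o in("chute_pivot","spout","bowl"):
    for d in place_of(o,n)[:4]:
        if d['p']>.15:
            w=toworld(n,d['point']); print(n,o,round(d['p'],2),w.round(4),proj(n,w).round())
```

```text
[ 0.43197304 -0.01193068  0.08746754] [ 2.13679261 -0.31381168  5.16830865]
scene chute_pivot 0.66 [0.5339 0.0535 0.1205] [344. 253.]
scene spout 0.64 [ 0.3991 -0.0028  0.0965] [340. 225.]
scene bowl 0.96 [ 0.3863  0.0335 -0.0032] [353. 257.]
scene bowl 0.88 [2.680e-01 2.151e-01 1.000e-04] [431. 246.]
scene bowl 0.88 [ 5.628e-01 -2.356e-01 -1.000e-04] [231. 271.]
scene bowl 0.55 [ 0.3285 -0.1516 -0.0006] [297. 229.]
```

View pics/s9.png

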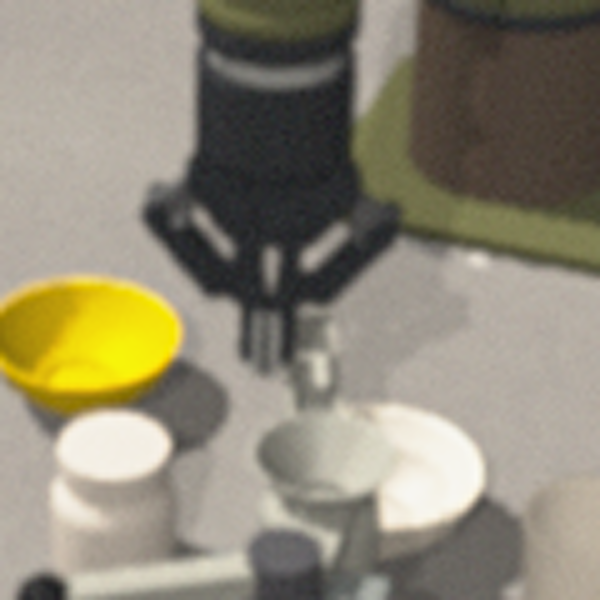

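The chute followed the finger back, and Fz is about +5 N. The centre line of the fingers is only about 20 mm from the chute axis, so the tip is riding on the channel rim. That agrees with the picture: the tip looks 30–40 mm higher than the reported TCP. I'll lift off, step aside and go lower.

jog_arm:
  plan:
    - [[0, -10, 0, 0, 1], [0, -15, 0, 0, 1], [-8, -15, 0, 0, 1], [-16, -15, 0, 0, 1], [-16, -15, 0, 0, 1]]

```text
time: 7.7
ee_pos: [0.4341, -0.0292, 0.1019]
ee_rot: [-1.57, 0.001, 1.803]
force: [-0.3, 1.0, -0.4]
gripper_width: 0.0002
```

jog_arm:
  plan:
    - [[0, 8, 0, 0, 1], [0, 16, 0, 0, 1], [0, 24, 0, 0, 1], [0, 30, 0, 0, 1], [0, 30, 0, 0, 1]]

```text
time: 8.2
ee_pos: [0.4335, -0.027, 0.0712]
ee_rot: [-1.569, -0.0, 1.807]
force: [-0.3, -1.5, 0.3]
gripper_width: 0.0001
```

Run:
```python
from h import *
s=state(); print(s['ee_pos'],s['force'],proj("scene",s['ee_pos']))
im=camera("scene"); im=im[150:270,280:400]
cv2.imwrite("pics/s10.png",cv2.resize(im,None,fx=5,fy=5,interpolation=cv2.INTER_CUBIC)[:,:,::-1])
for n in("scene",):
 for o in("chute_pivot","spout"):
    for d in place_of(o,n)[:4]:
        if d['p']>.15:
            w=toworld(n,d['point']); print(n,o,round(d['p'],2),w.round(4),proj(n,w).round())
```

```text
[ 0.43352664 -0.02704272  0.07123447] [-0.26513992 -1.54950722  0.34275817] [325.95919262 238.55704971]
scene chute_pivot 0.61 [0.5347 0.052  0.1185] [343. 254.]
scene spout 0.63 [ 0.3984 -0.0015  0.0948] [340. 226.]
scene spout 0.43 [ 0.3841  0.0347 -0.0006] [354. 255.]
```

View pics/s10.png

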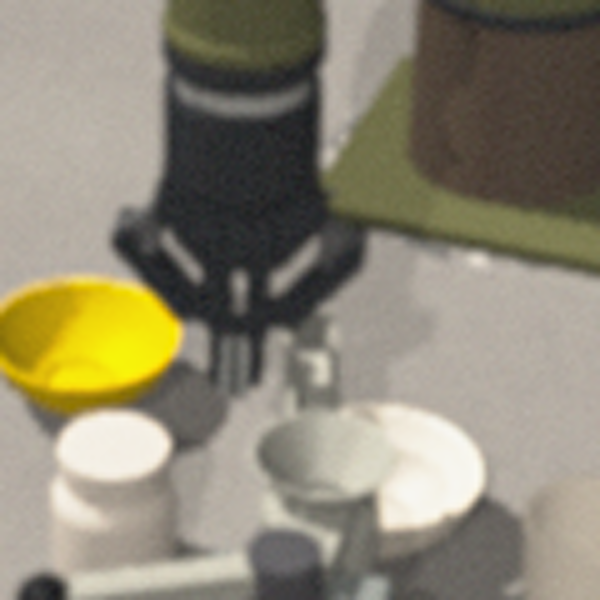

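jog_arm:
  plan:
    - [[5, 0, 0, 0, 1], [10, 0, 0, 0, 1], [15, 0, 1, 0, 1], [20, 0, 1, 0, 1], [25, 0, 1, 0, 1]]

```text
time: 8.85
ee_pos: [0.4268, -0.0031, 0.0723]
ee_rot: [-1.57, 0.0, 1.806]
force: [-0.6, -1.9, 0.2]
gripper_width: 0.0001
```

Run:
```python
from h import *
s=state(); print(s['ee_pos'],s['force'],proj("scene",s['ee_pos']))
im=camera("scene"); im=im[150:270,280:400]
cv2.imwrite("pics/s11.png",cv2.resize(im,None,fx=5,fy=5,interpolation=cv2.INTER_CUBIC)[:,:,::-1])
for n in("scene",):
 for o in("chute_pivot","spout"):
    for d in place_of(o,n)[:4]:
        if d['p']>.15:
            w=toworld(n,d['point']); print(n,o,round(d['p'],2),w.round(4),proj(n,w).round())
```

```text
[ 0.42681097 -0.00305563  0.07233048] [-0.57365207 -1.94079944  0.23734257] [335.8059297  238.84782256]
scene chute_pivot 0.76 [0.5372 0.0508 0.1204] [342. 253.]
scene spout 0.84 [0.3914 0.0172 0.0963] [348. 225.]
```

View pics/s11.png

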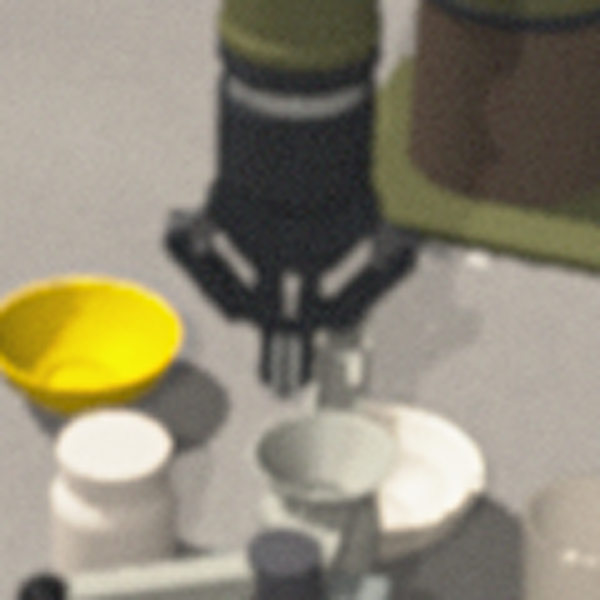

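jog_arm:
  plan:
    - [[3, 0, 0, 0, 1], [6, 0, 0, 0, 1], [9, 0, 0, 0, 1], [11, 0, 0, 0, 1], [11, 0, 0, 0, 1]]

```text
time: 9.5
ee_pos: [0.4247, 0.0079, 0.0722]
ee_rot: [-1.571, -0.0, 1.807]
force: [0.2, -0.9, -0.3]
gripper_width: -0.0
```

Run:
```python
from h import *
s=state(); print(s['ee_pos'],s['force'])
for n in("scene",):
  for k in range(2):
   im=camera("scene")
   for o in("chute_pivot","spout","bowl"):
    for d in place_of(o,n)[:4]:
        w=toworld(n,d['point'])
        if d['p']>.4 and abs(w[1])<.1: print(n,o,round(d['p'],2),w.round(4))
```

```text
[0.42472321 0.00792937 0.07224922] [ 0.17039967 -0.85213485 -0.29132547]
scene chute_pivot 0.52 [0.537  0.0516 0.12  ]
scene spout 0.59 [0.3874 0.032  0.0966]
scene bowl 0.86 [ 0.3855  0.0322 -0.0013]
scene bowl 0.69 [ 0.4629 -0.0814 -0.0019]
scene chute_pivot 0.89 [0.5378 0.0517 0.1176]
scene spout 0.71 [0.3886 0.0324 0.0957]
scene bowl 0.64 [ 0.3881  0.035  -0.0026]
```

Spout and bowl agree to within 2 mm. I'll back off sideways, lift, and check from the top camera.

jog_arm:
  plan:
    - [[-5, 0, 0, 0, 1], [-13, 0, 0, 0, 1], [-20, 0, 0, 0, 1], [-24, -20, 0, 0, 1], [-24, -60, 0, 0, 1]]

```text
time: 10.4
ee_pos: [0.4288, -0.0175, 0.1312]
ee_rot: [-1.565, -0.0, 1.804]
force: [1.9, 0.1, -0.5]
gripper_width: 0.0001
```

jog_arm:
  plan:
    - [[-20, -30, -5, 0, 1], [-60, -60, -20, 0, 1], [-100, -80, -50, 0, 1], [-140, -90, -90, 0, 1], [-160, -90, -130, 0, 1]]

```text
time: 10.9
ee_pos: [0.588, -0.1446, 0.2238]
ee_rot: [-1.572, 0.003, 1.8]
force: [1.3, -0.0, -0.3]
gripper_width: -0.0004
```

Run:
```python
from h import *
s=state(); print(s['ee_pos'],s['force'])
for n in("top","scene"):
   im=camera(n)
   cv2.imwrite(f"pics/{n}12.png",cv2.resize(im[150:330,200:440],None,fx=3.3,fy=3.3,interpolation=cv2.INTER_CUBIC)[:,:,::-1])
   for o in("chute_pivot","spout","bowl","gate_pivot","gate_end"):
    for d in place_of(o,n)[:4]:
        w=toworld(n,d['point'])
        if d['p']>.4 and abs(w[1])<.1: print(n,o,round(d['p'],2),w.round(4))
```

```text
[ 0.58804958 -0.1445617   0.22383075] [ 1.27011157 -0.01163303 -0.34653927]
top chute_pivot 0.93 [0.5374 0.0505 0.1165]
top spout 0.87 [0.3918 0.029  0.0986]
top bowl 0.72 [0.3864 0.0309 0.0028]
top gate_pivot 0.91 [0.6083 0.058  0.1472]
top gate_end 0.55 [ 0.6737 -0.0265  0.1493]
scene chute_pivot 0.82 [0.5377 0.052  0.117 ]
scene spout 0.76 [0.3886 0.0303 0.0953]
scene bowl 0.95 [ 0.3869  0.0335 -0.0023]
scene gate_pivot 0.83 [0.6119 0.0631 0.148 ]
scene gate_end 0.79 [ 0.6728 -0.0249  0.1473]
```

View pics/top12.png

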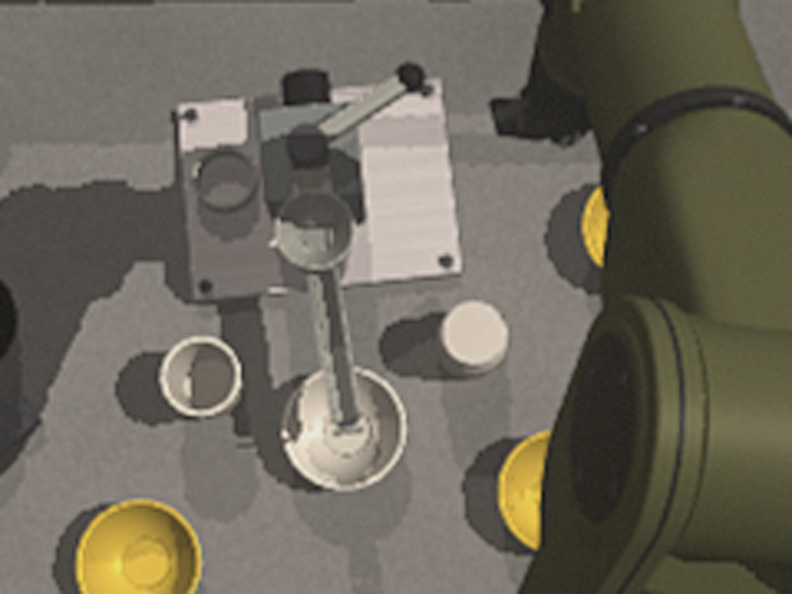

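View pics/scene12.png

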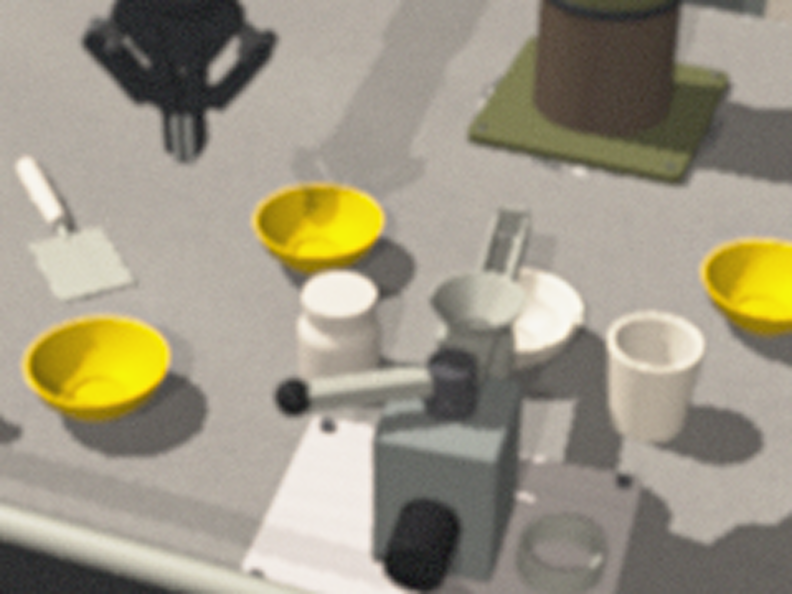

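Run:
```python
from h import *
p=np.array([.588,-.1446,.2238])
for dz in(0,.03,.073): print(dz,proj("top",p+[0,0,dz]),proj("scene",p+[0,0,dz]))
print("scene tip",200+185/3.3,150+160/3.3)
im=cv2.imread("pics/top12.png"); 
a=camera("top")[150:230,330:430]; cv2.imwrite("pics/t13.png",cv2.resize(a,None,fx=6,fy=6,interpolation=cv2.INTER_CUBIC)[:,:,::-1])
G=np.array([.611,.060])
e=np.array([.673,-.026])-G; a0=np.arctan2(e[1],e[0]); print(np.hypot(*e),np.degrees(a0))
for t in(0,.5,.95):
    a=a0-t; u=np.array([np.cos(a),np.sin(a)]); n=np.array([-u[1],u[0]]); print(t,np.degrees(a),"end",G+.105*u,"finger",G+.078*u+n*.024)
```

```text
0 [368.42222911 194.42687494] [253.70696556 209.56910345]
0.03 [369.59769739 191.05965802] [252.96260246 198.11079095]
0.073 [371.39552039 185.90965937] [251.85778528 181.10384831]
scene tip 256.06060606060606 198.4848484848485
0.1060188662455886 -54.21102654081664
0 -54.21102654081664 end [ 0.67240417 -0.02517352] finger [0.67608276 0.01076348]
0.5 -82.85891629735781 end [ 0.62405286 -0.04418552] finger [ 0.64451025 -0.01441145]
0.95 -108.64201707824485 end [ 0.5774363 -0.0394911] finger [ 0.60880779 -0.02157937]
```

View pics/t13.png

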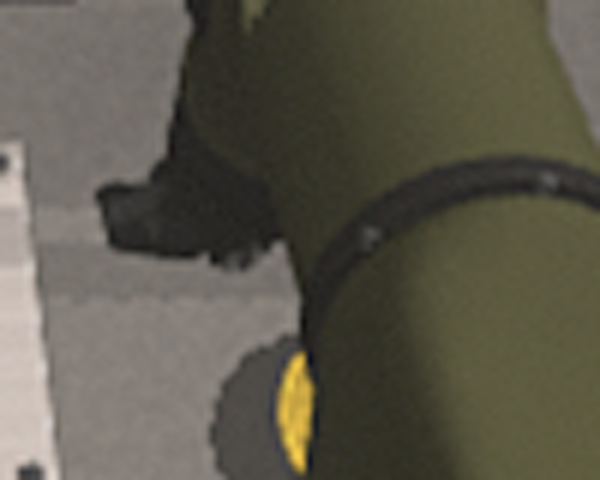

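Run:
```python
from h import *
for z in(.05,.1): print(z,back("top",(299,176),z),back("top",(299,171),z),back("top",(286,181),z))
print(totool([.70,.012,.224]))
for z in (.1,.157,.2): print(z,back("top",(420,105),z),back("scene",(315,340),z))
s=state();print(s['joint_positions'])
```

```text
0.05 [0.69930618 0.0457076  0.05      ] [0.71522647 0.04572344 0.05      ] [0.68388585 0.08511659 0.05      ]
0.1 [0.68226237 0.04288416 0.1       ] [0.69755825 0.04289938 0.1       ] [0.66744684 0.08074748 0.1       ]
[ 120.3   -1.9 -145.1]
0.1 [ 0.90145304 -0.32069412  0.1       ] [0.79565762 0.08339585 0.1       ]
0.157 [ 0.87182258 -0.30699294  0.157     ] [0.84668272 0.10259567 0.157     ]
0.2 [ 0.84946978 -0.29665697  0.2       ] [0.88517534 0.11707975 0.2       ]
[ 0.36113599  0.64516442 -0.3612867   1.59930149  0.26533173  0.94592127
  1.71664638]
```

jog_arm:
  plan:
    - [[0, 0, -45, 0, 1], [15, 0, -90, 0, 1], [50, 0, -128, 0, 1], [90, 0, -143, 0, 1], [118, 0, -143, 0, 1]]

```text
time: 12.05
ee_pos: [0.7, 0.0151, 0.2213]
ee_rot: [-1.572, -0.004, 1.81]
force: [-0.5, 0.1, 0.0]
gripper_width: 0.0001
```

Run:
```python
from h import *
s=state();print(s['ee_pos'],totool([.698,.010,.11]))
for n in("top","scene"):
   im=camera(n); cv2.imwrite(f"pics/{n}14.png",cv2.resize(im[150:330,200:440],None,fx=3.3,fy=3.3,interpolation=cv2.INTER_CUBIC)[:,:,::-1])
```

```text
[0.6999651  0.01509489 0.22127067] [ -4.9 111.2   3.3]
```

View pics/scene14.png

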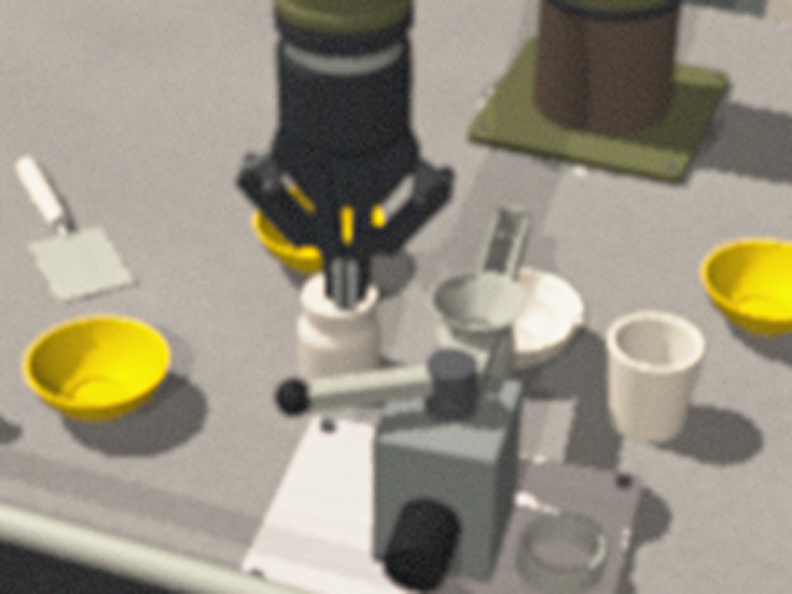

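View pics/top14.png

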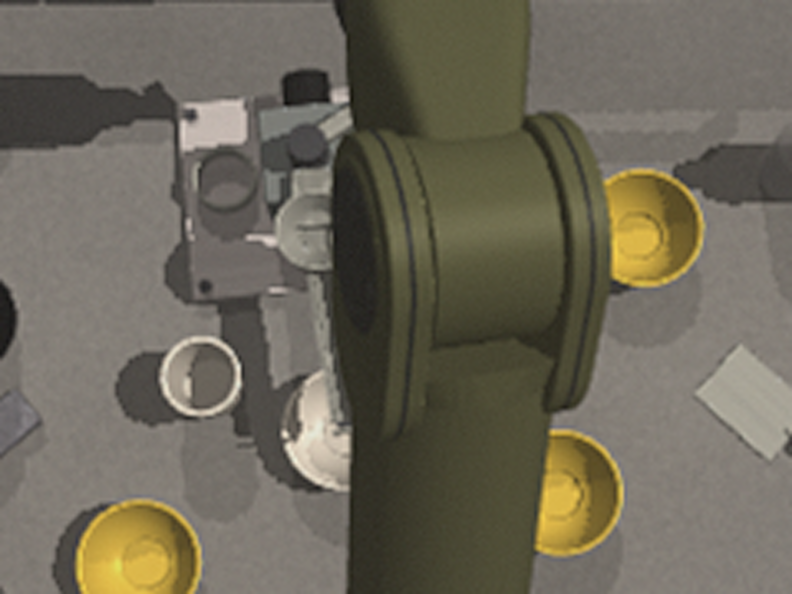

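jog_arm:
  plan:
    - [[-2, 20, 0, 0, 1], [-5, 40, 0, 0, 1], [-5, 60, 0, 0, 1], [-5, 75, 0, 0, 1], [-5, 75, 0, 0, 1]]

```text
time: 12.65
ee_pos: [0.6982, 0.0032, 0.1445]
ee_rot: [-1.566, -0.0, 1.806]
force: [-0.2, 0.0, -0.5]
gripper_width: 0.0002
```

Run:
```python
from h import *
s=state();p=s['ee_pos'];print(p,s['force'],[proj("scene",p+[0,0,d]).round(1) for d in(0,.03,.04)])
im=camera("scene"); cv2.imwrite(f"pics/s15.png",cv2.resize(im[180:300,260:380],None,fx=5,fy=5,interpolation=cv2.INTER_CUBIC)[:,:,::-1])
```

```text
[0.69818768 0.00317836 0.14446418] [-0.22222011  0.02300765 -0.47853614] [array([296.3, 282.9]), array([296.1, 271.8]), array([296.1, 268. ])]
```

View pics/s15.png

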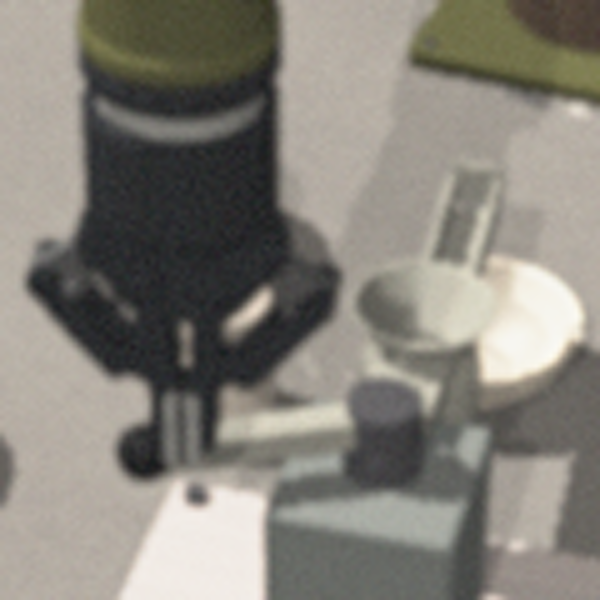

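jog_arm:
  plan:
    - [[4, 8, 0, 0, 1], [8, 16, 0, 0, 1], [13, 24, 0, 0, 1], [13, 32, 0, 0, 1], [13, 37, 0, 0, 1]]

```text
time: 13.2
ee_pos: [0.6965, 0.0172, 0.1089]
ee_rot: [-1.57, -0.0, 1.807]
force: [-0.4, 0.2, -0.7]
gripper_width: -0.0005
```

Run:
```python
from h import *
s=state();p=s['ee_pos'];print(p,s['force'])
G=np.array([.611,.060]);rel=p[:2]-G
for t in(0,.95):
    a=np.radians(-54.2)-t;u=np.array([np.cos(a),np.sin(a)]); n=np.array([-u[1],u[0]]); print(rel@u,rel@n)
for t in(.3,.6,.95):
    a=np.radians(-54.2)-t;u=np.array([np.cos(a),np.sin(a)]); n=np.array([-u[1],u[0]]); h=[.020,.019,.023][[.3,.6,.95].index(t)]; q=G+.08*u+n*h; print(t,q,totool([*q,p[2]]))
im=camera("scene"); cv2.imwrite(f"pics/s16.png",cv2.resize(im[180:300,260:380],None,fx=5,fy=5,interpolation=cv2.INTER_CUBIC)[:,:,::-1])
```

```text
[0.69653948 0.01720222 0.10891265] [-0.43479164  0.24869908 -0.67094349]
0.08474870538287575 0.044343087665150466
0.013227533738107807 0.09472953519869035
0.3 [ 0.65548577 -0.00943354] [-16.3   0.   46.1]
0.6 [ 0.63198017 -0.01950366] [-20.6   0.1  71.4]
0.95 [ 0.60723695 -0.02315551] [-18.4   0.1  96.3]
```

View pics/s16.png

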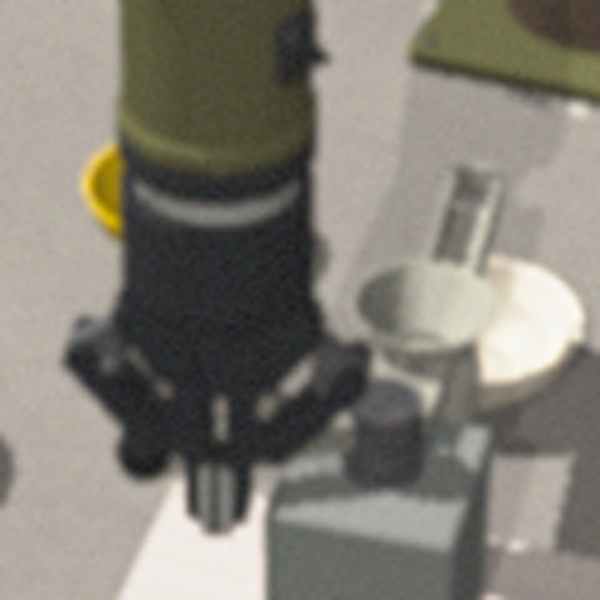

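jog_arm:
  plan:
    - [[-3, 0, 10, 0, 1], [-7, 0, 20, 0, 1], [-11, 0, 29, 0, 1], [-14, 0, 38, 0, 1], [-17, 0, 46, 0, 1]]

```text
time: 13.75
ee_pos: [0.6563, -0.0101, 0.1102]
ee_rot: [-1.572, -0.001, 1.806]
force: [2.0, 1.8, -0.4]
gripper_width: -0.0
```

Run:
```python
from h import *
s=state();p=s['ee_pos'];print(p,s['force'])
im=camera("scene"); cv2.imwrite(f"pics/s17.png",cv2.resize(im[180:300,260:380],None,fx=5,fy=5,interpolation=cv2.INTER_CUBIC)[:,:,::-1])
```

```text
[ 0.65626778 -0.01007139  0.11019214] [ 2.01682504  1.83359633 -0.42615085]
```

View pics/s17.png

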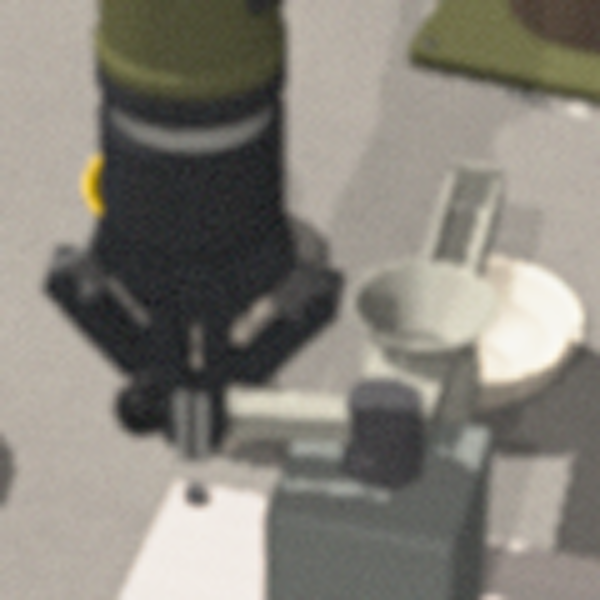

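jog_arm:
  plan:
    - [[-1, 0, 8, 0, 1], [-2, 0, 16, 0, 1], [-3, 0, 24, 0, 1], [-4, 0, 31, 0, 1], [-4, 0, 38, 0, 1]]

```text
time: 14.3
ee_pos: [0.62, -0.0236, 0.1101]
ee_rot: [-1.571, 0.0, 1.806]
force: [1.8, 1.3, 0.3]
gripper_width: 0.0002
```

Run:
```python
from h import *
s=state();p=s['ee_pos'];print(p,s['force'])
im=camera("scene"); cv2.imwrite(f"pics/s18.png",cv2.resize(im[180:300,260:380],None,fx=5,fy=5,interpolation=cv2.INTER_CUBIC)[:,:,::-1])
for o in("gate_end","gate_pivot"):
  for d in place_of(o,"scene")[:2]: print(o,d['p'],toworld("scene",d['point']))
```

```text
[ 0.61998109 -0.02356964  0.11014767] [1.75767113 1.34098684 0.25229633]
gate_end 0.89 [ 0.59365291 -0.0426933   0.15205161]
gate_pivot 0.81 [0.61445823 0.06426228 0.14343397]
gate_pivot 0.5 [0.42800575 0.15769835 0.00053361]
```

View pics/s18.png

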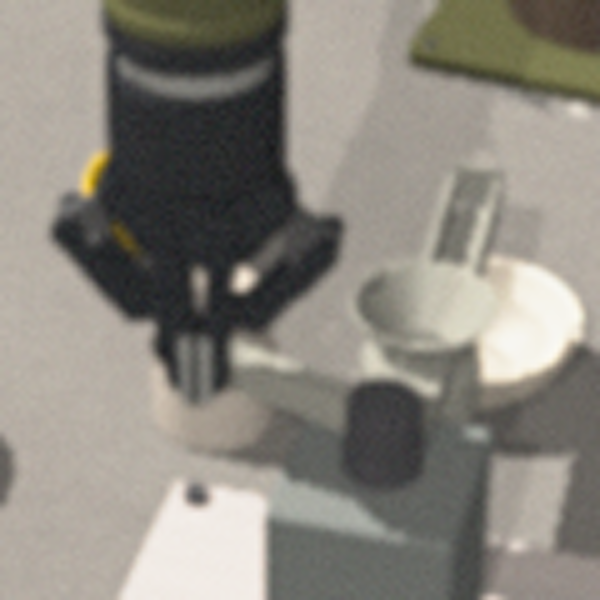

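jog_arm:
  plan:
    - [[0, 0, 3, 0, 1], [0, 0, 6, 0, 1], [1, 0, 9, 0, 1], [1, 0, 11, 0, 1], [2, 0, 13, 0, 1]]

```text
time: 14.95
ee_pos: [0.6072, -0.0243, 0.11]
ee_rot: [-1.571, 0.0, 1.806]
force: [1.5, 0.9, 0.0]
gripper_width: -0.0
```

Run:
```python
from h import *
s=state();p=s['ee_pos'];print(p,s['force'])
im=camera("scene")
for o in("gate_end","gate_pivot"):
  for d in place_of(o,"scene")[:2]: print(o,d['p'],toworld("scene",d['point']))
```

```text
[ 0.60722556 -0.02434174  0.11003245] [1.45882455 0.89107811 0.02644724]
gate_end 0.59 [ 0.57961848 -0.03571264  0.14629705]
gate_pivot 0.66 [0.61335522 0.06252845 0.14530673]
```

jog_arm:
  plan:
    - [[0, 0, 1, 0, 1], [0, 0, 2, 0, 1], [0, 0, 3, 0, 1], [1, 0, 4, 0, 1], [1, 0, 5, 0, 1]]

```text
time: 15.6
ee_pos: [0.6046, -0.0247, 0.1103]
ee_rot: [-1.576, 0.001, 1.806]
force: [8.2, 0.2, -4.1]
gripper_width: 0.0003
```

jog_arm:
  plan:
    - [[0, 0, 1, 0, 1], [0, 0, 2, 0, 1], [0, 0, 3, 0, 1], [0, 0, 3, 0, 1], [0, 0, 3, 0, 1]]

```text
time: 16.1
ee_pos: [0.6045, -0.025, 0.1107]
ee_rot: [-1.581, 0.001, 1.805]
force: [12.1, 0.2, -6.1]
gripper_width: 0.0001
```

The lever is at its stop: the force is rising and the tool no longer moves. I'll retreat straight back, then up and clear.

jog_arm:
  plan:
    - [[0, 0, -6, 0, 1], [0, 0, -16, 0, 1], [0, 0, -26, 0, 1], [0, -10, -32, 0, 1], [0, -50, -32, 0, 1]]

```text
time: 16.6
ee_pos: [0.6258, -0.018, 0.156]
ee_rot: [-1.559, -0.002, 1.807]
force: [0.5, -0.3, -1.1]
gripper_width: -0.0003
```

jog_arm:
  plan:
    - [[0, -40, 0, 0, 1], [-10, -80, 0, 0, 1], [-50, -90, 0, 0, 1], [-95, -90, 0, 0, 1], [-140, -90, 0, 0, 1]]

```text
time: 17.1
ee_pos: [0.6617, -0.155, 0.2503]
ee_rot: [-1.568, -0.0, 1.807]
force: [0.4, -0.5, -0.1]
gripper_width: 0.0
```

jog_arm:
  plan:
    - [[-45, 0, 0, 0, 1], [-80, 0, 0, 0, 1], [-110, 0, 0, 0, 1], [-120, 0, 0, 0, 1], [-120, 0, 0, 0, 1]]

```text
time: 17.6
ee_pos: [0.6896, -0.2716, 0.2487]
ee_rot: [-1.568, -0.001, 1.804]
force: [-0.3, -0.1, -0.3]
gripper_width: 0.0
```

Run:
```python
from h import *
s=state();print(s['ee_pos'],s['force'])
for n in("top","scene"):
   im=camera(n); cv2.imwrite(f"pics/{n}20.png",im[:,:,::-1]); cv2.imwrite(f"pics/{n}21.png",cv2.resize(im[150:330,200:440],None,fx=3.3,fy=3.3,interpolation=cv2.INTER_CUBIC)[:,:,::-1])
   for o in("chute_pivot","spout","bowl","gate_pivot","gate_end","jar","cup"):
    for d in place_of(o,n)[:4]:
        w=toworld(n,d['point'])
        if d['p']>.4 and abs(w[1])<.2: print(n,o,round(d['p'],2),w.round(4))
```

```text
[ 0.6895585  -0.27160622  0.24874831] [-0.26505542 -0.09572856 -0.30887461]
top chute_pivot 0.61 [0.5374 0.0483 0.1188]
top spout 0.88 [0.393 0.03  0.096]
top bowl 0.71 [0.3892 0.0312 0.0018]
top bowl 0.71 [0.6112 0.061  0.1483]
top bowl 0.58 [ 0.3278 -0.1527 -0.0016]
top gate_pivot 0.67 [0.6148 0.0576 0.1499]
top jar 0.62 [ 0.4674 -0.0883  0.0069]
top cup 0.61 [0.4323 0.1535 0.0006]
scene chute_pivot 0.55 [0.5367 0.0529 0.1158]
scene spout 0.68 [0.3907 0.0314 0.0941]
scene bowl 0.65 [ 0.3888  0.0324 -0.0039]
scene bowl 0.65 [ 3.272e-01 -1.553e-01 -1.000e-04]
scene gate_pivot 0.72 [0.6117 0.0611 0.1467]
scene gate_end 0.78 [ 0.5756 -0.0376  0.1475]
scene cup 0.61 [ 0.4265  0.1559 -0.0016]
```

View pics/top21.png

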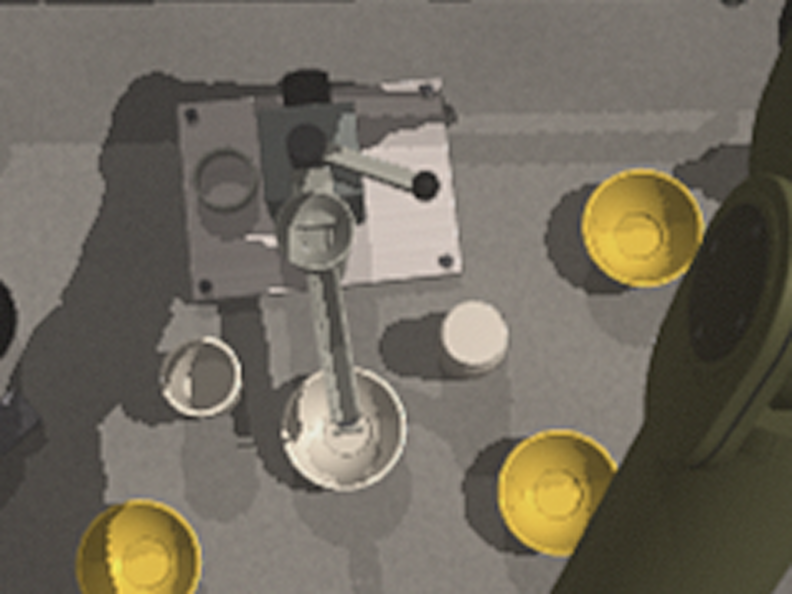

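View pics/scene20.png

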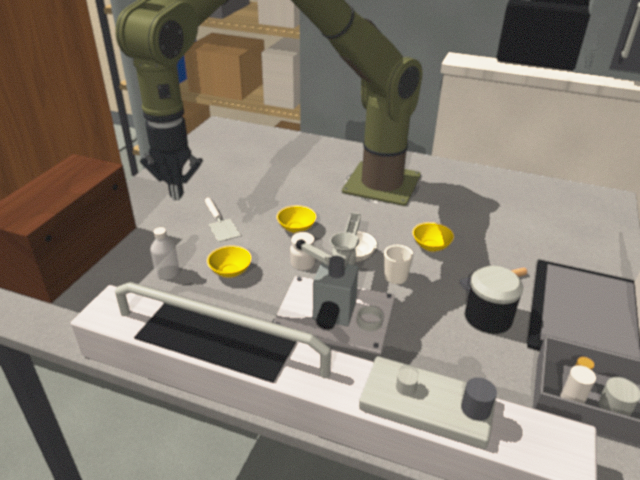

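```bash
python3 -c "
from bench import *
print(sign_off(), state()['time'])"
```

```text
the job is handed in; nothing more can be done
the job is handed in; nothing more can be done
```

The stand is ready for a pour: the chute's spout is over the white bowl and the gate lever is at its stop. I handed the job in at about 18 s of the 51 s, with the arm well clear of everything.

- **Chute:** I pushed it with the shut fingertips until the spout was over the bowl. Both cameras then put the spout within about 4 mm of the bowl's centre.
- **Gate:** I moved it only after the chute was checked. I pushed the lever until the force rose to 12 N with no further movement. The scene camera shows it turned about 0.95 rad. The top camera's network did not find the lever's ball, but its picture agrees.
- **Everything else:** In the last pictures the bowl, cup, jar, sieve, canister, bottle and the yellow bowls all look as they did at the start.

**Problems on the way:**
- **Height mismatch:** In the pictures the shut fingertips sat about 30 mm higher than the reported tool height.
- **First chute push:** Because of that mismatch, the finger rode on the channel's rim with up to about 8 N vertically. When I backed off, it dragged the chute part of the way back. I went lower and repeated the push cleanly.

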